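# Mask the jig and shift it to the spray station

### The arm

A 6-joint arm with a two-finger parallel gripper is mounted at the origin on the work surface. World frame = base frame: x ahead of the robot, y to its left, z up, the work surface at z = 0. Lengths are in m, angles in rad, forces in N, time in s.
With the tool pointing down it reaches from about 0.375 to 0.975 m from the base axis. Payload 3.8 kg.
Tool frame: the origin (TCP) lies midway between the tips of the shut fingers; the grasp point (between the pads) lies 19 mm behind it; z points along the fingers, y is the line along which they close (so a half turn about z gives the same grasp; the last joint's range is limited). The gripper opens to 85 mm and grips with 20 to 120 N. Pads are 22 mm wide; open, the fingers measure 114 mm over their backs; the gripper's body (76 mm by 85 mm) begins 54 mm behind the grasp point. The pads swing forward as they close: fully open they stand 13 mm farther back than shut.
Start: joints at [1.21, 0.264, 1.604, -0, 1.274, -0.037], TCP at [0.215, 0.64, 0.231] pointing down, gripper open.
Joint ranges: [-2.63, 2.63], [-0.94, 2.18], [0.31, 2.57], [-1.31, 4.45], [0, 2.66], [-2.55, 2.55]. Speed limits (rad/s): [2.57, 2.57, 3.14, 3.14, 3.14, 3.14].

### API

Orientations are given as a rotation vector (axis times angle).
In Python, from workcell import bot gives the robot as it stands.
- The arm moves only by the tool jog_arm, never from a script. Its argument "motion" is a list of rows, each a list of 5 numbers: the opening, from -1 (shut) to 1 (fully open), then the shift along the tool's x, y, z in mm, then the turn about the tool's z in degrees. In form: [[claw, x, y, z, twist], ...]. A call has 1 to 10 rows; each row shifts and turns the commanded pose from where the row before left it, along the tool's axes as they then stand; what a row does not reach is not made up. A row lasts 1/12 s, in which the tool goes at most 41.7 mm and 7.16 degrees, less where a joint would pass 70% of its speed; a pose out of reach is approached as far as the arm can. A call with a gripper value outside its range is refused whole. The fingers move at their own pace and stop on an object; "force" is the grip in N (left out, the last holds). Time passes only in rows, so rows that do not move let the fingers close. It gives the time, the measured TCP pose, the force, the opening and the grip force at its end, in the units of the state.
- bot.read_state(): the state, without advancing time (a new reading comes with each control period).
- bot.read_camera(name): name is "scene" or "top"; returns (picture, depth): 384x512x3 uint8, red, green, blue; 384x512 float32, m along the optical axis (not along the pixel's ray), 0 where there is no reading.
- bot.get_calibration(name): a dict with "vfov" (degrees; the focal length in pixels is half the picture's height over the tangent of half this angle, whatever the lens; pixels are square), "cx", "cy" (the principal point, pixels), "dist" ([k1, k2, p1, p2, k3] as OpenCV has them; the pictures are not rectified), "rvec" (rotation vector, rad) and "tvec" (3), from world to camera coordinates, as OpenCV has them. Camera axes: x right, y down, z forward; pixel columns grow to the right and rows downward; lengths in m; the calibration is good to about 2 mm. A picture is of the moment at which its call begins. get_calibration takes no time and is no camera call.
- bot.finish_job(): hands the job in; it is judged then, once.
The state is a dict: "time": time; "q": joint angles; "joint_vel": joint speeds; "joint_torque": joint torques, N m; "tool_pos": TCP position; "tcp_rot": TCP orientation; "wrist_force": force on the tool from outside, world axes, zero at the start; "torque": the same for the moment, N m; "width": opening from 0.0 (shut) to 1.0 (fully open); "grip_force": force on a finger pad.
Only numpy, scipy, OpenCV 4.12 (cv2) and the standard library are available. Lean on these libraries where they do the work, as an engineer would, in place of code of your own. Each camera call takes 0.05 s, during which the arm holds its last target. There are 200 camera calls.

### The job

The blanks are already lying in the jig. Press the hinged spray mask down until its catch holds it shut, then push the jig carrier along its rail from the loading end to the spray station - the first place where the slide's detent takes hold of it, not the drying station beyond - and leave it resting in that detent with the mask still shut. Do not shift the jars, tape and other things lying on the bench.

Things in the scene. Friction and masses are not known exactly. Their poses are not given: they have to be found in the camera images.
- rail: Fixed low aluminium slide rail on the bench, 120 mm wide, 560 mm long, with thin side guards; guide plate and guards top at 42 mm. Origin: centre of its underside. x: across the rail, away from the robot; y: along the rail, from the loading end towards the stations; z up. All parts on it run within 80 mm of its middle line.
- carrier (a joint): Travel of the jig carrier along the rail's +y, m: 0 = stop at the loading end, 0.300 = far stop. Pushing it takes about 3 N between stations. Spray station: first detent, anywhere from 0.105 to 0.195; drying station: second detent, 85 mm farther. No other detents. The stations are not marked, nor read out: they must be felt.
- carrier_mid (a point): Middle of the carrier's plate top, 54 mm above the bench; plate 150 (across) x 210 mm (along), axes as the rail's. Its spring ball drops into notches of a hidden bar that the setter shifts from job to job. Within some 3 mm of a notch the ball pulls the carrier in and the push drops to nothing; to get out again, either way, takes about 13 N.
- handle_top (a point): Centre of the top of the carrier's black upright push knob: 24 mm diameter, top 106 mm above the bench and 52 mm above the carrier plate, which it stands on, 82 mm behind carrier_mid along the rail. Axes as the rail's.
- mask (a joint): Angle of the hinged steel mask on the carrier, rad: 0 = lying shut on the bed, a solid stop; grows as its free edge, on the robot's side (-x of the rail), rises. A stiff hinge: it stays where it is left. At about 0.085 its tongue meets a spring catch at the carrier's front; pressing past it takes about 9 to 12 N at the pad, then it snaps under and is held.
- mask_hinge (a point): Middle of the mask's hinge line, on the carrier, 68.5 mm above the bench; the hinge line runs along the rail (y). Axes as the rail's.
- mask_pad (a point): Centre of the top of the rubber thumb pad (44 mm along the edge x 16 mm) at the middle of the mask's free edge: 103 mm from the hinge line, 5.5 mm above the mask's middle plane. Mask 146 mm along the hinge, 112 mm deep, frame 5 mm thick; shut, the pad top is 74 mm above the bench. Axes turn with the mask; at joint 0 as the rail's.
- paint_jar: Bystander: jar, 54 mm diameter, 62 mm high. Origin: centre of its underside.
- thinner_bottle: Bystander: white bottle, 60 mm diameter, 135 mm high. Origin: centre of its underside.
- tape_roll: Bystander: cardboard tape roll lying flat, 96 mm diameter, 24 mm high. Origin: centre of its underside.
- touchup_brush: Bystander: brush 170 mm long, lying on the bench. Origin: underside of its middle, x along it.
- mixing_cup: Bystander: white cup, 60 mm diameter, 55 mm high. Origin: centre of its underside.
- spare_mask: Bystander: spare steel mask plate 100 x 134 mm lying flat, 8 mm high at its rib. Origin: centre of its underside.

How it is judged:
By the outcome, as a careful person would: the job done as asked, in the order asked, and still so for the second after the job is handed in, with the robot touching nothing.
It also fails if it takes over 48 s, if anything falls off the work surface, if the arm or the gripper's body presses on something with over 40 N, if the wrist force passes 120 N, or if a joint passes its speed limit or range.

## Working session

There is one attempt and no reset: what is moved stays moved. The work goes in short steps, Python scripts to look and compute and a tool call to move; the robot and the scene stay as the last step left them, time stands still between calls to the robot, and variables do not carry over. Pictures are saved under pics/ and viewed, at most 10 in all, crops included, and the job is handed in when it is done.

Besides the shell and the picture viewer there is one more tool, called after ">>>" as a command line: name --pt "numbers of a row" for each row, then --argument value for the rest. jog_arm: Moves the arm, as the interface text tells. Its arguments: {"type":"object","properties":{"motion":{"type":"array"},"force":{"type":"number"}},"required":["motion"]}

```bash
mkdir -p pics
cat > h.py <<'E'
import numpy as np, cv2
from workcell import bot
def cal(n):
    c=bot.get_calibration(n); f=192/np.tan(np.radians(c["vfov"])/2)
    K=np.array([[f,0,c["cx"]],[0,f,c["cy"]],[0,0,1]]); R=cv2.Rodrigues(np.array(c["rvec"],float))[0]
    return K,np.array(c["dist"],float),R,np.array(c["tvec"],float).ravel()
def snap(n):
    p,d=bot.read_camera(n); np.savez(f"{n}.npz",p=p,d=d); return p,d
def xyz(n,uv,d):
    K,D,R,t=cal(n); out=[]
    for u,v in uv:
        x=cv2.undistortPoints(np.array([[[u,v]]],float),K,D)[0,0]
        z=np.median(d[int(v)-1:int(v)+2,int(u)-1:int(u)+2]); out.append(R.T@(np.array([x[0]*z,x[1]*z,z])-t))
    return np.array(out)
def onz(n,uv,h):
    K,D,R,t=cal(n); out=[]
    for u,v in uv:
        x=cv2.undistortPoints(np.array([[[u,v]]],float),K,D)[0,0]
        r=R.T@np.array([x[0],x[1],1]); o=-R.T@t; out.append(o+r*(h-o[2])/r[2])
    return np.array(out)
def proj(n,P):
    K,D,R,t=cal(n); return cv2.projectPoints(np.array(P,float),cv2.Rodrigues(R)[0],t,K,D)[0][:,0]
E
python3 - <<'E'
from h import *
print(bot.read_state())
for n in("scene","top"):
    p,d=snap(n); cv2.imwrite(f"pics/{n}0.png",cv2.resize(p[...,::-1],None,fx=1.5,fy=1.5))
    K,D,R,t=cal(n);print(n,-R.T@t,R[2])
E
```

```text
{'time': 0.0, 'q': array([ 1.21010191e+00,  2.64736672e-01,  1.60539087e+00,  7.82443728e-06,
        1.27368951e+00, -3.69084272e-02]), 'joint_vel': array([ 1.26993841e-03, -7.61823007e-04,  1.83839109e-03,  3.44312488e-05,
        3.85794916e-04,  1.07062769e-03]), 'joint_torque': array([-9.36014985e-04, -5.15103364e+01, -3.67319119e+01, -3.34418701e-05,
        1.26480989e-02, -2.09196662e-05]), 'tool_pos': array([0.21450164, 0.63923521, 0.22996402]), 'tcp_rot': array([-0.50631434, -3.10006974,  0.00342244]), 'wrist_force': array([ 0.89426721, -0.16146037, -0.41400101]), 'torque': array([ 0.04364543,  0.01514403, -0.02525218]), 'grip_force': 0.0, 'width': 0.9977649517615937}
scene [ 1.00838622 -0.55985576  1.18579829] [-0.32584841  0.49970524 -0.80256931]
top [0.51486442 0.10314624 1.39681295] [ 0.04621646 -0.00790081 -0.9989002 ]
```

View pics/scene0.png

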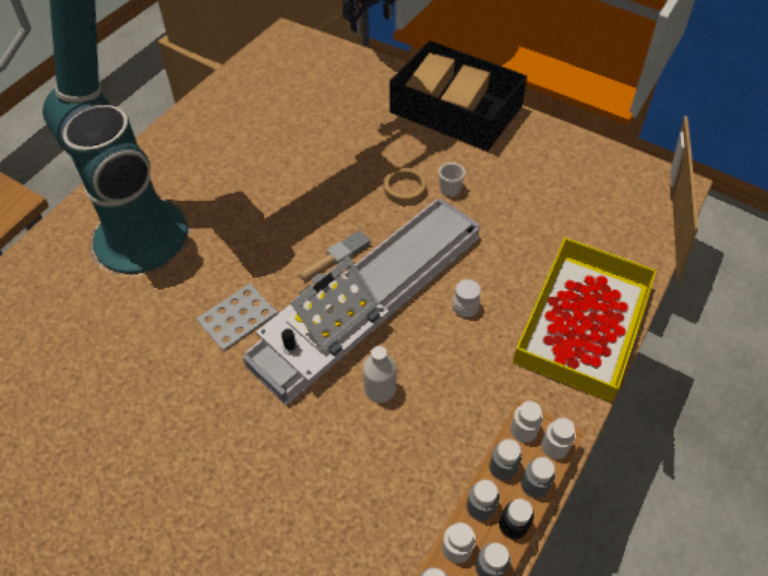

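View pics/top0.png

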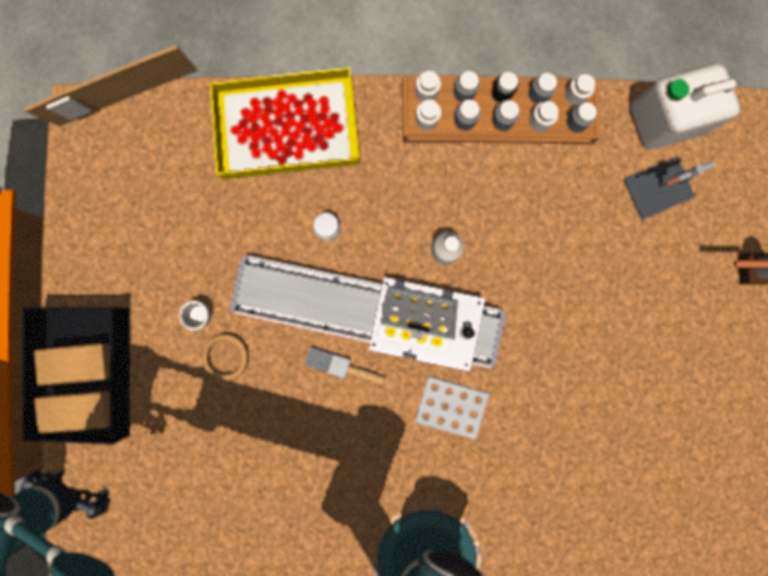

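The rail runs from the loading end on the right (top view px 500,335) to upper left (240,285). The carrier is near the loading end, with the knob at ~(468,330) and the mask half open. I'll zoom in.

Run:
```python
from h import *
p=np.load("top.npz")["p"]; cv2.imwrite("pics/topc.png",cv2.resize(p[165:255,225:345,::-1],None,fx=6,fy=6,interpolation=cv2.INTER_CUBIC))
p=np.load("scene.npz")["p"]; cv2.imwrite("pics/scc.png",cv2.resize(p[165:270,155:275,::-1],None,fx=5.5,fy=5.5,interpolation=cv2.INTER_CUBIC))
```

```text
(no output)
```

View pics/topc.png

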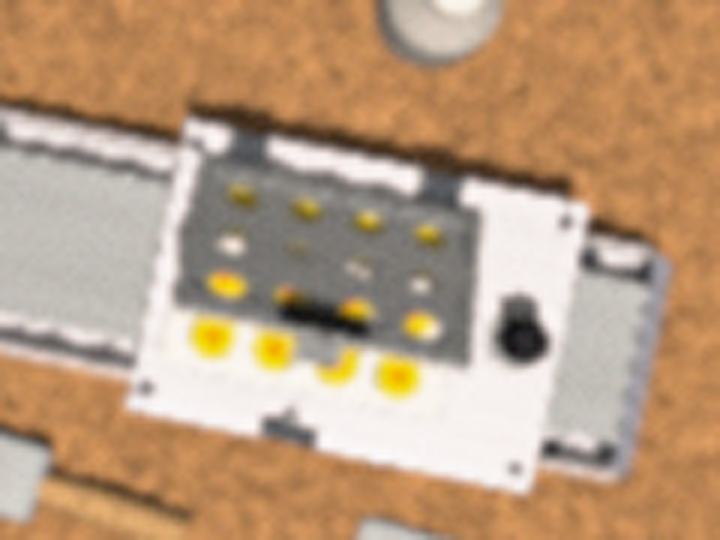

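View pics/scc.png

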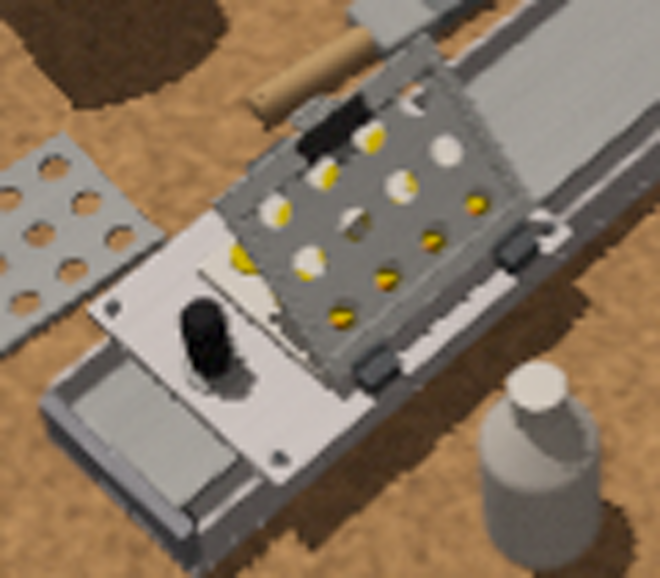

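The crop shows the plate corners at (188,115),(588,205),(530,492),(130,408), the knob top at (523,337), the pad at (325,319), the hinges at (248,145),(440,185) and the catch at (290,428).

Run:
```python
from h import *
np.set_printoptions(precision=4,suppress=True)
g=lambda a:[(225+u/6-.4,165+v/6-.4) for u,v in a]
d=np.load("top.npz")["d"]
c=onz("top",g([(188,115),(588,205),(530,492),(130,408)]),.054); print("plate",c,c.mean(0))
ya=(c[0]-c[1]+c[3]-c[2])/2; print("yaw of +y",np.degrees(np.arctan2(ya[1],ya[0])),np.linalg.norm(ya)/1, np.linalg.norm(c[0]-c[3]))
print("knob",onz("top",g([(523,337)]),.106),xyz("top",g([(523,337)]),d))
print("hinge",onz("top",g([(248,145),(440,185)]),.0685))
print("pad",xyz("top",g([(325,319)]),d)); print("catch",onz("top",g([(290,428)]),.06))
ds=np.load("scene.npz")["d"]; s=[(155+u/5.5-.4,165+v/5.5-.4) for u,v in [(335,130),(203,310)]]
print("scene pad,knob",xyz("scene",s,ds))
g2=lambda a:[(u/1.5,v/1.5) for u,v in a]
print("rail corners",onz("top",g2([(247,256),(501,308),(493,366),(233,309)]),.042))
print("bottle, jar, brush tip/handle, spare, tape, cup",xyz("top",g2([(451,243),(326,225),(310,355),(384,378),(452,408),(226,334),(195,314)]),d))
```

```text
plate [[ 0.6011  0.0888  0.054 ]
 [ 0.5546 -0.1156  0.054 ]
 [ 0.4083 -0.0849  0.054 ]
 [ 0.4521  0.1187  0.054 ]] [0.504  0.0018 0.054 ]
yaw of +y 77.51986984971978 0.20897955514057573 0.15190963064509005
knob [[ 0.4884 -0.0745  0.106 ]] [[ 0.4884 -0.0745  0.1058]]
hinge [[ 0.5849  0.0588  0.0685]
 [ 0.5645 -0.0381  0.0685]]
pad [[0.4982 0.0252 0.1452]]
catch [[0.442  0.0378 0.06  ]]
scene pad,knob [[ 0.5015  0.0244  0.1463]
 [ 0.4879 -0.0763  0.1033]]
rail corners [[ 0.6435  0.3721  0.042 ]
 [ 0.5344 -0.1531  0.042 ]
 [ 0.4149 -0.1356  0.042 ]
 [ 0.5337  0.4007  0.042 ]]
bottle, jar, brush tip/handle, spare, tape, cup [[ 0.6587 -0.0398  0.1343]
 [ 0.7043  0.2066  0.0619]
 [ 0.4378  0.2434  0.0162]
 [ 0.3891  0.0888  0.0114]
 [ 0.3236 -0.0551  0.0007]
 [ 0.4811  0.4245  0.0015]
 [ 0.5236  0.4921  0.0016]]
```

>>> jog_arm --pt "-1 0 0 0 -6.5" --pt "-1 0 0 0 0" --force 40

```text
time: 0.27
tool_pos: [0.2146, 0.6395, 0.2305]
tcp_rot: [-0.325, -3.124, 0.002]
wrist_force: [-0.5, 0.2, 0.1]
width: 0.749
grip_force: 0.0
```

```bash
cat >> h.py <<'E'
uy=np.array([np.cos(np.radians(78)),np.sin(np.radians(78)),0]); ux=np.array([uy[1],-uy[0],0])
def go(T):
    s=bot.read_state(); R=cv2.Rodrigues(s["tcp_rot"])[0]; print("toolx yaw",np.degrees(np.arctan2(R[1,0],R[0,0])),"delta mm",np.round(R.T@(np.array(T)-s["tool_pos"])*1000,1),"t",s["time"])
E
python3 - <<'E'
from h import *
go([.5,.0245,.20])
E
```

```text
toolx yaw 168.1099866251511 delta mm [-406.  -543.    31.1] t 0.2667
```

>>> jog_arm --pt "-1 -20 -27 0 0" --pt "-1 -20 -27 0 0" --pt "-1 -20 -27 0 0" --pt "-1 -20 -27 0 0" --pt "-1 -20 -27 0 0" --pt "-1 -20 -27 0 0" --pt "-1 -20 -27 0 0" --pt "-1 -20 -27 0 0" --pt "-1 -20 -27 0 0" --pt "-1 -20 -27 0 0"

```text
time: 1.1
tool_pos: [0.3541, 0.3325, 0.2311]
tcp_rot: [-0.334, -3.124, 0.0]
wrist_force: [1.1, -0.4, 0.7]
width: -0.002
grip_force: 0.0
```

>>> jog_arm --pt "-1 -20 -27 0 0" --pt "-1 -20 -27 0 0" --pt "-1 -20 -27 0 0" --pt "-1 -20 -27 0 0" --pt "-1 -20 -27 0 0" --pt "-1 -20 -27 0 0" --pt "-1 -20 -27 0 0" --pt "-1 -20 -27 0 0" --pt "-1 -20 -27 0 0" --pt "-1 0 0 0 0"

```text
time: 1.93
tool_pos: [0.4811, 0.0542, 0.2313]
tcp_rot: [0.341, 3.121, -0.004]
wrist_force: [-0.3, 0.3, 0.5]
width: -0.001
grip_force: 0.0
```

Run:
```python
from h import *
go([.5,.0245,.165])
```

```text
toolx yaw 167.5228307852962 delta mm [-24.7 -24.7  66.4] t 1.9333
```

>>> jog_arm --pt "-1 -12 -12 10 0" --pt "-1 -13 -13 20 0" --pt "-1 0 0 20 0" --pt "-1 0 0 15 0" --pt "-1 0 0 0 0"

```text
time: 2.35
tool_pos: [0.4954, 0.0293, 0.1623]
tcp_rot: [-0.334, -3.116, 0.001]
wrist_force: [-0.2, 0.6, -0.2]
width: -0.001
grip_force: 0.0
```

>>> jog_arm --pt "-1 0 0 5 0" --pt "-1 0 0 5 0" --pt "-1 3 0 4 0" --pt "-1 4 0 4 0" --pt "-1 4 0 4 0" --pt "-1 4 0 5 0" --pt "-1 3 0 5 0" --pt "-1 3 0 5 0"

```text
time: 3.02
tool_pos: [0.4771, 0.0339, 0.129]
tcp_rot: [-0.33, -3.124, -0.0]
wrist_force: [-1.1, 1.3, 2.5]
width: 0.0
grip_force: 1.1
```

>>> jog_arm --pt "-1 2 -1 5 0" --pt "-1 2 -1 5 0" --pt "-1 1 -1 5 0" --pt "-1 1 0 5 0" --pt "-1 1 0 5 0" --pt "-1 0 0 5 0" --pt "-1 0 0 4 0" --pt "-1 0 0 0 0"

```text
time: 3.68
tool_pos: [0.47, 0.032, 0.0942]
tcp_rot: [-0.33, -3.123, 0.0]
wrist_force: [0.0, -0.3, -0.3]
width: 0.004
grip_force: 0.0
```

Run:
```python
from h import *
s=bot.read_state();print(s["tool_pos"],s["wrist_force"])
p,d=snap("scene"); cv2.imwrite("pics/s1.png",cv2.resize(p[145:270,155:285,::-1],None,fx=4.5,fy=4.5,interpolation=cv2.INTER_CUBIC))
```

```text
[0.47000194 0.03200356 0.09415787] [ 0.00576555 -0.30343677 -0.31215096]
```

View pics/s1.png

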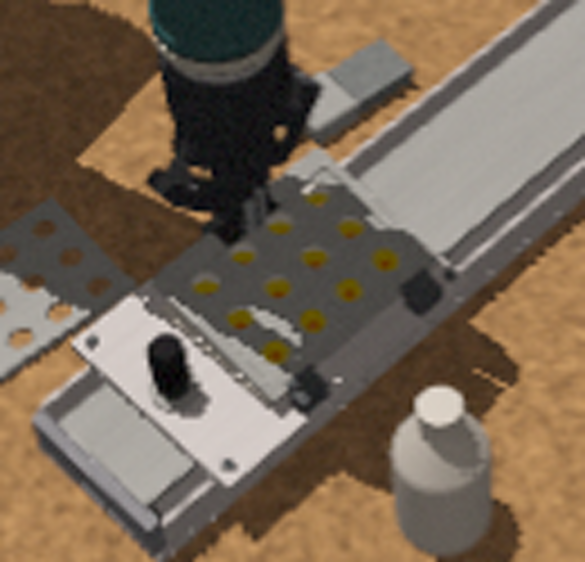

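The mask is nearly shut, with the fingers on its pad (px 240,215). I'll keep pressing to get past the catch.

>>> jog_arm --pt "-1 1 0 4 0" --pt "-1 1 0 4 0" --pt "-1 0 0 3 0" --pt "-1 0 0 2 0" --pt "-1 0 0 0 0"

```text
time: 4.15
tool_pos: [0.4685, 0.0326, 0.0822]
tcp_rot: [-0.33, -3.124, -0.0]
wrist_force: [0.7, 0.5, 0.4]
width: -0.0
grip_force: 0.3
```

>>> jog_arm --pt "-1 0 0 2 0" --pt "-1 0 0 2 0" --pt "-1 0 0 1 0" --pt "-1 0 0 0 0"

```text
time: 4.48
tool_pos: [0.4682, 0.0325, 0.0769]
tcp_rot: [-0.33, -3.124, 0.0]
wrist_force: [-0.3, 0.3, -0.1]
width: -0.0
grip_force: 0.0
```

>>> jog_arm --pt "-1 0 0 1.5 0" --pt "-1 0 0 1.5 0" --pt "-1 0 0 0 0"

```text
time: 4.73
tool_pos: [0.4685, 0.0325, 0.0741]
tcp_rot: [-0.33, -3.124, 0.0]
wrist_force: [-0.8, 0.3, 0.1]
width: -0.001
grip_force: 0.0
```

>>> jog_arm --pt "-1 0 0 1 0" --pt "-1 0 0 0.5 0" --pt "-1 0 0 0 0"

```text
time: 4.98
tool_pos: [0.4686, 0.0325, 0.0738]
tcp_rot: [-0.33, -3.124, 0.0]
wrist_force: [-3.5, -0.0, 9.3]
width: -0.001
grip_force: 4.6
```

>>> jog_arm --pt "-1 0 0 1 0" --pt "-1 0 0 0 0"

```text
time: 5.15
tool_pos: [0.4686, 0.0326, 0.0736]
tcp_rot: [-0.33, -3.124, 0.0]
wrist_force: [-7.1, 0.6, 15.1]
width: 0.003
grip_force: 7.8
```

>>> jog_arm --pt "-1 0 0 -10 0" --pt "-1 0 0 -25 0" --pt "-1 0 0 -30 0" --pt "-1 0 -30 -10 0" --pt "-1 0 -30 0 0" --pt "-1 0 -30 0 0" --pt "-1 0 -30 0 0" --pt "-1 0 0 0 0"

```text
time: 5.82
tool_pos: [0.4427, -0.0886, 0.1471]
tcp_rot: [0.335, 3.123, -0.004]
wrist_force: [-0.3, 0.3, -0.4]
width: 0.0
grip_force: 0.0
```

Run:
```python
from h import *
p,d=snap("scene"); cv2.imwrite("pics/s2.png",cv2.resize(p[145:270,155:285,::-1],None,fx=4.5,fy=4.5,interpolation=cv2.INTER_CUBIC))
k=np.array([.4884,-.0752,.106]); T=k-uy*.040; T[2]=.15; print(T); go(T)
```

```text
[ 0.48008353 -0.1143259   0.15      ]
toolx yaw 167.71659358697204 delta mm [-42. -19.  -3.] t 5.8667
```

View pics/s2.png

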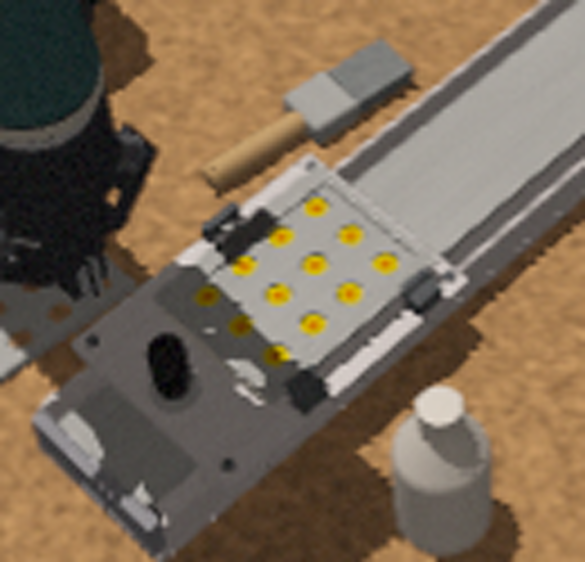

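The mask lies flat under its catch (px 225,222), and the carrier hasn't moved. Next I'll go behind the knob (px 170,365).

>>> jog_arm --pt "-1 -10 -10 0 0" --pt "-1 -20 -12 0 0" --pt "-1 -12 0 0 0" --pt "-1 0 0 20 0" --pt "-1 0 0 25 0" --pt "-1 0 0 17 0" --pt "-1 0 0 0 0"

```text
time: 6.45
tool_pos: [0.4775, -0.1133, 0.0807]
tcp_rot: [-0.327, -3.117, -0.003]
wrist_force: [-1.3, 0.9, -1.0]
width: -0.002
grip_force: 0.0
```

>>> jog_arm --pt "-1 0 4 0 0" --pt "-1 0 4 0 0" --pt "-1 0 3 0 0" --pt "-1 0 3 0 0" --pt "-1 0 3 0 0"

```text
time: 6.87
tool_pos: [0.4848, -0.0998, 0.0864]
tcp_rot: [0.327, 3.122, -0.006]
wrist_force: [-1.8, -7.5, 0.9]
width: 0.002
grip_force: 3.9
```

>>> jog_arm --pt "-1 0 3 0 0" --pt "-1 0 3 0 0" --pt "-1 0 3 0 0" --pt "-1 0 3 0 0" --pt "-1 0 3 0 0"

```text
time: 7.28
tool_pos: [0.4878, -0.0856, 0.0864]
tcp_rot: [0.327, 3.121, -0.006]
wrist_force: [-0.8, -8.2, 0.0]
width: 0.005
grip_force: 4.0
```

>>> jog_arm --pt "-1 0 6 0 0" --pt "-1 0 6 0 0" --pt "-1 0 6 0 0" --pt "-1 0 6 0 0" --pt "-1 0 6 0 0" --pt "-1 0 6 0 0" --pt "-1 0 6 0 0" --pt "-1 0 6 0 0" --pt "-1 0 3 0 0" --pt "-1 0 2 0 0"

```text
time: 8.12
tool_pos: [0.4991, -0.0333, 0.0864]
tcp_rot: [0.327, 3.121, -0.005]
wrist_force: [-0.6, -7.1, 0.8]
width: 0.001
grip_force: 3.8
```

>>> jog_arm --pt "-1 0 1 0 0" --pt "-1 0 1 0 0" --pt "-1 0 1 0 0"

```text
time: 8.37
tool_pos: [0.4997, -0.0306, 0.0864]
tcp_rot: [0.327, 3.121, -0.005]
wrist_force: [-0.4, -7.8, 0.5]
width: 0.0
grip_force: 3.8
```

>>> jog_arm --pt "-1 0 1 0 0" --pt "-1 0 1 0 0" --pt "-1 0 1 0 0"

```text
time: 8.62
tool_pos: [0.5003, -0.0278, 0.0864]
tcp_rot: [0.328, 3.121, -0.005]
wrist_force: [0.4, -6.9, 0.2]
width: -0.003
grip_force: 3.7
```

>>> jog_arm --pt "-1 0 2 0 0" --pt "-1 0 2 0 0" --pt "-1 0 2 0 0" --pt "-1 0 2 0 0" --pt "-1 0 2 0 0" --pt "-1 0 2 0 0" --pt "-1 0 2 0 0" --pt "-1 0 2 0 0" --pt "-1 0 1 0 0" --pt "-1 0 1 0 0"

```text
time: 9.45
tool_pos: [0.5041, -0.0101, 0.0864]
tcp_rot: [0.328, 3.121, -0.005]
wrist_force: [-0.1, -7.4, 1.2]
width: 0.0
grip_force: 3.6
```

>>> jog_arm --pt "-1 0 1 0 0" --pt "-1 0 1 0 0"

```text
time: 9.62
tool_pos: [0.5045, -0.0082, 0.0864]
tcp_rot: [0.328, 3.121, -0.005]
wrist_force: [0.1, -7.7, 0.8]
width: 0.003
grip_force: 3.8
```

>>> jog_arm --pt "-1 0 1 0 0" --pt "-1 0 1 0 0"

```text
time: 9.78
tool_pos: [0.5049, -0.0062, 0.0864]
tcp_rot: [0.328, 3.121, -0.005]
wrist_force: [-0.3, -7.2, 0.9]
width: 0.005
grip_force: 3.7
```

>>> jog_arm --pt "-1 0 1 0 0" --pt "-1 0 1 0 0"

```text
time: 9.95
tool_pos: [0.5054, -0.0043, 0.0864]
tcp_rot: [0.328, 3.121, -0.005]
wrist_force: [0.4, -8.2, 1.0]
width: -0.002
grip_force: 3.6
```

>>> jog_arm --pt "-1 0 1 0 0" --pt "-1 0 1 0 0"

```text
time: 10.12
tool_pos: [0.5058, -0.0023, 0.0864]
tcp_rot: [0.328, 3.121, -0.005]
wrist_force: [0.1, -8.4, 0.5]
width: 0.0
grip_force: 3.8
```

>>> jog_arm --pt "-1 0 1 0 0" --pt "-1 0 1 0 0"

```text
time: 10.28
tool_pos: [0.5062, -0.0004, 0.0864]
tcp_rot: [0.328, 3.121, -0.005]
wrist_force: [0.1, -7.8, 0.2]
width: -0.001
grip_force: 3.7
```

>>> jog_arm --pt "-1 0 1 0 0" --pt "-1 0 1 0 0"

```text
time: 10.45
tool_pos: [0.5066, 0.0016, 0.0864]
tcp_rot: [0.328, 3.121, -0.005]
wrist_force: [0.9, -7.3, 0.3]
width: -0.003
grip_force: 3.6
```

>>> jog_arm --pt "-1 0 1 0 0" --pt "-1 0 1 0 0"

```text
time: 10.62
tool_pos: [0.5071, 0.0035, 0.0864]
tcp_rot: [0.328, 3.121, -0.005]
wrist_force: [0.8, -8.3, 0.3]
width: 0.001
grip_force: 3.7
```

>>> jog_arm --pt "-1 0 1 0 0" --pt "-1 0 1 0 0"

```text
time: 10.78
tool_pos: [0.5075, 0.0055, 0.0864]
tcp_rot: [0.328, 3.121, -0.005]
wrist_force: [1.3, -7.3, 0.2]
width: 0.0
grip_force: 3.8
```

>>> jog_arm --pt "-1 0 1 0 0" --pt "-1 0 1 0 0"

```text
time: 10.95
tool_pos: [0.5079, 0.0075, 0.0864]
tcp_rot: [0.328, 3.121, -0.005]
wrist_force: [0.5, -7.1, -0.2]
width: 0.001
grip_force: 3.7
```

>>> jog_arm --pt "-1 0 1 0 0" --pt "-1 0 1 0 0"

```text
time: 11.12
tool_pos: [0.5083, 0.0094, 0.0864]
tcp_rot: [0.328, 3.121, -0.005]
wrist_force: [0.9, -7.8, 0.6]
width: 0.004
grip_force: 3.6
```

>>> jog_arm --pt "-1 0 1 0 0" --pt "-1 0 1 0 0"

```text
time: 11.28
tool_pos: [0.5087, 0.0114, 0.0864]
tcp_rot: [0.328, 3.121, -0.005]
wrist_force: [0.2, -7.2, 0.5]
width: 0.001
grip_force: 3.8
```

>>> jog_arm --pt "-1 0 1 0 0" --pt "-1 0 1 0 0"

```text
time: 11.45
tool_pos: [0.5092, 0.0133, 0.0864]
tcp_rot: [0.328, 3.121, -0.005]
wrist_force: [0.4, -8.7, 0.2]
width: 0.001
grip_force: 3.7
```

>>> jog_arm --pt "-1 0 1 0 0" --pt "-1 0 1 0 0"

```text
time: 11.62
tool_pos: [0.5096, 0.0153, 0.0864]
tcp_rot: [0.328, 3.121, -0.005]
wrist_force: [0.8, -6.9, 1.3]
width: 0.0
grip_force: 3.6
```

>>> jog_arm --pt "-1 0 1 0 0" --pt "-1 0 1 0 0"

```text
time: 11.78
tool_pos: [0.51, 0.0173, 0.0864]
tcp_rot: [0.328, 3.121, -0.005]
wrist_force: [0.5, -9.1, 0.9]
width: 0.001
grip_force: 3.7
```

>>> jog_arm --pt "-1 0 1 0 0" --pt "-1 0 1 0 0"

```text
time: 11.95
tool_pos: [0.5105, 0.0192, 0.0864]
tcp_rot: [0.328, 3.121, -0.005]
wrist_force: [-0.0, -7.6, -0.2]
width: 0.001
grip_force: 3.8
```

>>> jog_arm --pt "-1 0 1 0 0" --pt "-1 0 1 0 0"

```text
time: 12.12
tool_pos: [0.5109, 0.0212, 0.0864]
tcp_rot: [0.328, 3.121, -0.005]
wrist_force: [1.3, -7.9, -0.2]
width: -0.001
grip_force: 3.7
```

>>> jog_arm --pt "-1 0 1 0 0" --pt "-1 0 1 0 0"

```text
time: 12.28
tool_pos: [0.5113, 0.0231, 0.0864]
tcp_rot: [0.328, 3.121, -0.005]
wrist_force: [0.6, -7.1, 0.9]
width: 0.001
grip_force: 3.6
```

>>> jog_arm --pt "-1 0 1 0 0" --pt "-1 0 1 0 0"

```text
time: 12.45
tool_pos: [0.5117, 0.0254, 0.0864]
tcp_rot: [0.328, 3.121, -0.004]
wrist_force: [1.6, -5.1, 0.5]
width: -0.008
grip_force: 2.1
```

>>> jog_arm --pt "-1 0 0.5 0 0" --pt "-1 0 0 0 0"

```text
time: 12.62
tool_pos: [0.511, 0.0276, 0.0858]
tcp_rot: [0.33, 3.122, 0.001]
wrist_force: [0.2, 0.1, 0.2]
width: 0.001
grip_force: 0.0
```

>>> jog_arm --pt "-1 0 -5 0 0" --pt "-1 0 -10 0 0" --pt "-1 0 -5 -15 0" --pt "-1 0 0 -30 0" --pt "-1 0 0 -30 0" --pt "-1 0 0 -30 0" --pt "-1 20 -25 0 0" --pt "-1 20 -30 0 0" --pt "-1 20 -30 0 0" --pt "-1 0 0 0 0"

```text
time: 13.45
tool_pos: [0.4253, -0.066, 0.1893]
tcp_rot: [-0.333, -3.121, 0.003]
wrist_force: [-0.8, 0.4, -1.0]
width: 0.003
grip_force: 0.0
```

Run:
```python
from h import *
p,d=snap("top"); cv2.imwrite("pics/t3.png",cv2.resize(p[155:265,145:345,::-1],None,fx=4,fy=4,interpolation=cv2.INTER_CUBIC))
p,d=snap("scene"); cv2.imwrite("pics/s3.png",cv2.resize(p[110:270,155:335,::-1],None,fx=3.7,fy=3.7,interpolation=cv2.INTER_CUBIC))
```

```text
(no output)
```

View pics/t3.png

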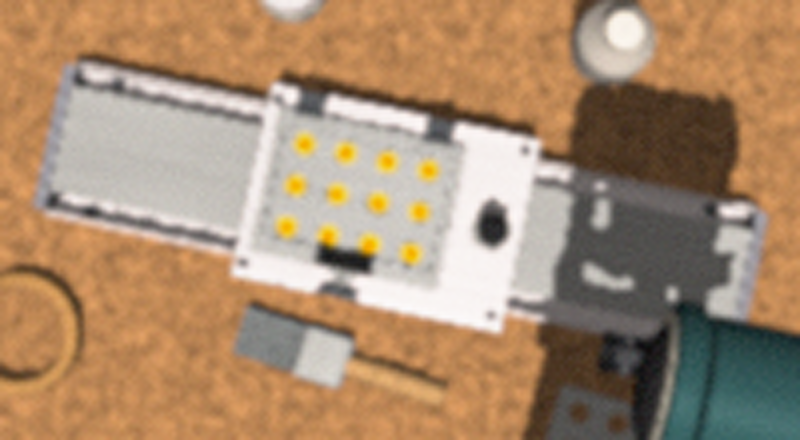

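View pics/s3.png

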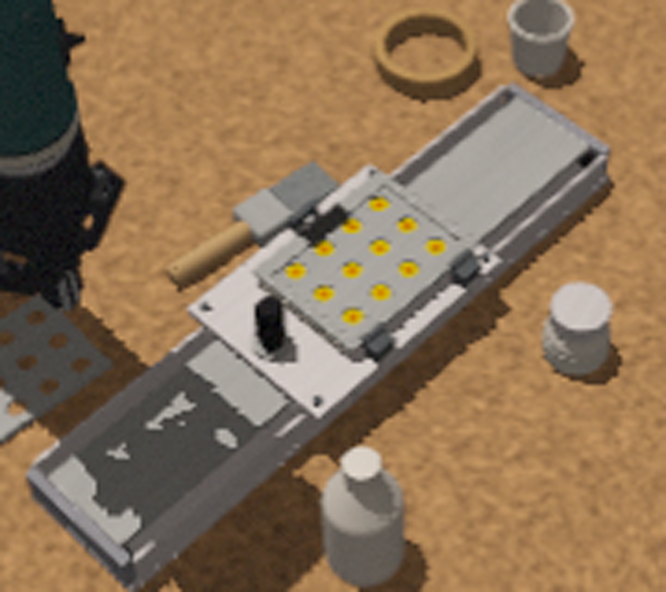

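The mask is shut and the bystanders are where they were. The carrier is mid-rail with its knob at (492,225) in the top crop.

Run:
```python
from h import *
k=onz("top",[(145+492/4-.4,155+222/4-.4)],.106)[0]; print(k,(k-np.array([.4884,-.0745,.106]))@uy)
print(bot.finish_job())
```

```text
[0.52026191 0.05540311 0.106     ] 0.13368888263065842
the job is handed in; nothing more can be done
None
```

The mask is shut under its catch and the carrier is resting in the first detent, about 134 mm along from where it started. No bystanders were shifted, and the job was handed in at about 13.5 s.

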